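# Reverse the ratchet and press the heel lifts

### The arm

A 6-joint arm with a two-finger parallel gripper is mounted at the origin on a cart in front of the work surface, level with it; the furniture and walls round the work are solid. World frame = base frame: x ahead of the robot, y to its left, z up, the work surface at z = 0. Lengths are in m, angles in rad, forces in N, time in s.
With the tool pointing down it reaches from about 0.35 to 0.775 m from the base axis. Payload 5.5 kg.
Tool frame: the origin (TCP) lies at the very end of the fingers, on their centre line; the grasp point (between the pads) lies env.pinch_z behind it (env.pinch_z is the distance from the TCP to the grasp point, in m); z points along the fingers, y is the line along which they close (so a half turn about z gives the same grasp; the last joint's range is limited). The gripper opens to 85 mm and grips with 20 to 120 N. Pads are 22 mm wide; open, the fingers measure 114 mm over their backs; the gripper's body (76 mm by 85 mm) begins 54 mm behind the grasp point. The pads swing forward as they close: fully open they stand 13 mm farther back than shut.
Start: joints at [-1.333, 0.313, 0.046, 1.304, 0, 1.431], TCP at [0.212, -0.534, 0.231] pointing down, gripper open.
Joint ranges: [-2.76, 2.76], [-0.86, 1.69], [-1.03, 1.26], [-2.2, 2.34], [-1.47, 1.5], [-3.14, 3.14]. Speed limits (rad/s): [2.57, 2.57, 3.14, 3.14, 3.14, 3.14].

### API

Orientations are given as a unit quaternion [w, x, y, z].
In Python, from workcell import env, eyes gives the robot as it stands.
- The arm moves only by the shell command python3 -m jog 'ROWS' [FORCE]. ROWS is JSON, one flat list of numbers, 7 for each row, row after row: the shift along the world's x, y, z as a fraction of full scale, then the turn, a rotation vector about the world's x, y, z as a fraction of full scale, then the opening, from -1 (shut) to 1 (fully open), so that 0 is half open. A call has 1 to 12 rows; each row is the pose to reach, as a shift and turn from the pose commanded when the call began, turning the shorter way round; what a row does not reach only later rows make up. Full scale, the value 1, is 20 cm for a shift and pi rad for a turn. A row lasts 1/12 s, in which the tool goes at most 41.7 mm and 7.16 degrees, less where a joint would pass 70% of its speed; a pose out of reach is approached as far as the arm can. A call with a number of a shift or a turn outside -1 to 1 is refused whole. A call with a gripper value outside its range is refused whole. The fingers move at their own pace and stop on an object; FORCE is the grip in N (left out, the last holds). Time passes only in rows, so rows that repeat a pose let the fingers close. It gives the time, the measured TCP pose, the force, the opening and the grip force at its end, in the units of the state.
- env.get_state(): the state, without advancing time (a new reading comes with each control period).
- eyes.read_camera(name): name is "scene" or "top" or "wrist"; returns (picture, depth): 384x512x3 uint8, red, green, blue; 384x512 float32, m along the optical axis (not along the pixel's ray), 0 where there is no reading.
- eyes.calibration(name): a dict with "fx", "fy", "cx", "cy" (pixels), "k1" (the pictures are not rectified: a ray, as slopes to the right and down, at radius r is drawn at 1 + k1 r^2 times it, then the intrinsics apply), "R" (3x3) and "t" (3): a world point X has camera coordinates R X + t; the wrist camera has in their place "tool_from_camera" (4x4, takes a point from camera to tool coordinates, whose origin is the TCP and whose axes are the flange's). Camera axes: x right, y down, z forward; pixel columns grow to the right and rows downward; lengths in m; the calibration is good to about 2 mm. A picture is of the moment at which its call begins: read the wrist's pose just before it. calibration takes no time and is no camera call.
- env.hand_in(): hands the job in; it is judged then, once.
The state is a dict: "clock": time; "joint_pos": joint angles; "qvel": joint speeds; "tau": joint torques, N m; "tcp_pos": TCP position; "orientation": TCP orientation; "wrist_force": force on the tool from outside, world axes, zero at the start; "ft_torque": the same for the moment, N m; "finger_gap": finger opening in m; "grip_force": force on a finger pad.
Only numpy, scipy, OpenCV 4.12 (cv2) and the standard library are available. Lean on these libraries where they do the work, as an engineer would, in place of code of your own. Each camera call takes 0.05 s, during which the arm holds its last target. There are 200 camera calls.

### The job

Press the two heel lifts together in the bench heel press. First flip the ratchet's direction lever from raising to pressing, before turning the screw at all, and check it by swinging the handle back anticlockwise nearly to its stop: it must freewheel and leave the ram where it is. Then work the handle to and fro until the ram bears firmly on the lifts and the handle has clearly stiffened, without crushing them, let go, and leave the things lying about alone.

Things in the scene. Friction and masses are not known exactly. Their poses are not given: they have to be found in the camera images.
- press: Grey cast bench heel press, fixed to the bench; base plate 180x120 mm, column on the far side, 135 mm high to the top of the boss that carries the screw. Origin: on the bench top, on the vertical screw axis; z up; its +x points away from the handle side to the column (the handle points along its -x when joint handle is 0).
- axis (a point): Point on the vertical screw axis at mid-height of the ratchet wheel, 153 mm above the bench. The wheel is 64 mm across with 16 teeth (0.393 rad each) and is the nut of the screw: clockwise from above lowers the ram, 8 mm per rad. The threaded rod, 18 mm thick, stands up through the wheel to at most 200 mm above the bench.
- handle (a joint): Angle of the ratchet handle about the screw axis, rad; grows CLOCKWISE seen from above, stops at -0.65 and +0.65. Its bar (11 mm thick, top 148 mm above the bench) runs level from the axis to the upright grip. Pushing at the grip: freewheeling takes about 1 to 2 N, with clicks; turning the unloaded screw about 5 N.
- grip_mid (a point): Centre of the upright wooden grip (25 mm diameter, 149 to 199 mm above the bench, spins on its pin), 140 mm from the screw axis. Side effort here while moving clockwise in pressing: about 5 N with the ram free; once it bears on the lifts this climbs within 10 mm of grip travel: 8 to 9 N is right (ram force near 60 N), 6.3 N the least (20 N), 12 N too much (120 N). The screw holds when let go.
- lever (a joint): Ratchet direction lever: dark two-armed pawl on the handle, turning on a pin 45 mm from the screw axis; rad, positive anticlockwise from above. Snaps over its middle; rests at 0.21 to 0.35 either side. Negative = RAISING (starts so): handle drives anticlockwise. Positive = PRESSING: drives clockwise, freewheels anticlockwise. Binds if the handle is pressed in its driving direction.
- thumb (a point): On the axis of the lever's upright thumb post, 175 mm above the bench: 9 mm thick with a 13 mm head, from 151 to 189 mm above the bench, 30 mm out from the lever's pin towards the grip. It stands on the clockwise side of the bar in raising, on the anticlockwise side in pressing, about 20 mm apart. Flips with 1 to 1.5 N sideways; pushed farther, it carries the handle along.
- ram: The press ram: steel pad 52 mm in diameter and 12 mm thick under the threaded rod. Origin: centre of the pad's flat underside. It starts 11 to 16 mm above the lifts.
- anvil: Round steel anvil, 68 mm in diameter, on the base under the ram; its top face is 36 mm above this origin. Its height differs from start to start by up to 5 mm.
- lift_low: Lower of two equal D-shaped heel lifts, tan, 55x58x8 mm, lying on the anvil. Origin: centre of its underside.
- lift_top: Upper heel lift, equal to the lower and lying flat on it. Origin: centre of its underside; its top face is 8 mm above.
- spool: Bystander: thread spool, 42 mm across, 48 mm tall. Origin: centre of its underside.
- wax: Bystander: lump of dark wax, 36x47x25 mm. Origin: centre of its underside.

How it is judged:
By the outcome, as a careful person would: the job done as asked, in the order asked, and still so for the second after the job is handed in, with the robot touching nothing.
It also fails if it takes over 72 s, if anything falls off the work surface, if the arm or the gripper's body presses on something with over 40 N, if the wrist force passes 120 N, or if a joint passes its speed limit or range.

## Working session

There is one attempt and no reset: what is moved stays moved. The work goes in short steps, Python scripts to look and compute and a shell command to move; the robot and the scene stay as the last step left them, time stands still between calls to the robot, and variables do not carry over. Pictures are saved under pics/ and viewed, at most 12 in all, crops included, and the job is handed in when it is done.

```bash
ls; mkdir -p pics; cat > h.py <<'E'
import numpy as np, cv2
from workcell import env, eyes
def ray(cal,u,v):
    x=(u-cal["cx"])/cal["fx"]; y=(v-cal["cy"])/cal["fy"]
    a,b=x,y
    for _ in range(20):
        s=1+cal["k1"]*(a*a+b*b); a,b=x/s,y/s
    return np.array([a,b,1.])
def world(name,u,v,d=None,z=None):
    c=eyes.calibration(name); r=ray(c,u,v); R=np.array(c["R"]); t=np.array(c["t"])
    o=-R.T@t; w=R.T@r
    if d is None: d=(z-o[2])/w[2]
    return o+w*d
def cloud(name,depth):
    c=eyes.calibration(name); H,W=depth.shape
    uu,vv=np.meshgrid(np.arange(W),np.arange(H))
    x=(uu-c["cx"])/c["fx"]; y=(vv-c["cy"])/c["fy"]; a,b=x,y
    for _ in range(20):
        s=1+c["k1"]*(a*a+b*b); a,b=x/s,y/s
    P=np.stack([a*depth,b*depth,depth],-1)
    return (P-np.array(c["t"]))@np.array(c["R"])
E
python3 - <<'E'
from h import *
print(env.get_state(), env.pinch_z)
for n in("top","scene"):
    p,d=eyes.read_camera(n); cv2.imwrite(f"pics/{n}1.png",p[:,:,::-1]); np.savez(f"{n}1.npz",p=p,d=d)
    c=eyes.calibration(n);print(n,c["fx"],-np.array(c["R"]).T@np.array(c["t"]))
E
```

```text
pics
{'clock': 0.0, 'joint_pos': array([-1.33258213e+00,  3.14021280e-01,  4.49763666e-02,  1.30360250e+00,
        1.07510629e-05,  1.43120683e+00]), 'qvel': array([ 6.55966787e-04, -9.32004132e-04, -1.77105478e-03, -8.48457403e-05,
        1.78228921e-04, -1.95651176e-03]), 'tau': array([ 1.53215897e-04, -4.80634582e+01,  2.98530364e+01,  1.94687967e-02,
       -2.21446123e-05,  6.42844668e-06]), 'tcp_pos': array([ 0.21198342, -0.53394601,  0.23039593]), 'orientation': array([-9.24680949e-04,  9.82210620e-01,  1.87780301e-01, -4.02531149e-05]), 'wrist_force': array([-0.15901142, -0.57662578,  0.00592625]), 'ft_torque': array([ 0.01318783,  0.01498919, -0.02795294]), 'grip_force': 0.0, 'finger_gap': 0.08547691900961048} 0.0187
top 395.72240258605945 [ 0.30478989 -0.23348045  0.94644684]
scene 404.9594209484346 [-0.01715384 -0.60518784  0.60998004]
```

View pics/top1.png

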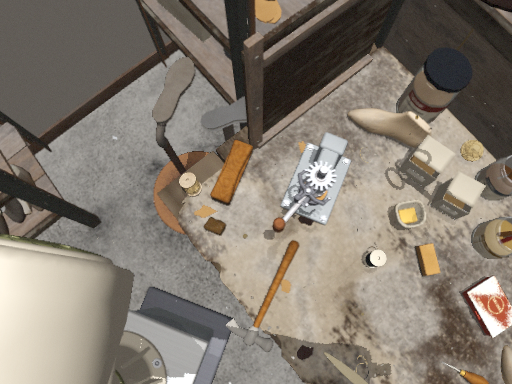

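View pics/scene1.png

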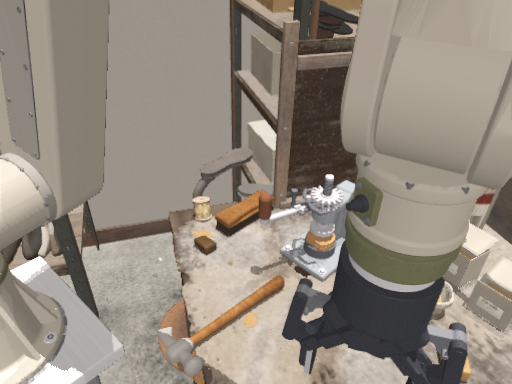

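```bash
python3 - <<'E'
from h import *
f=np.load("top1.npz");p,d=f["p"],f["d"]
cv2.imwrite("pics/topc.png",cv2.resize(p[125:245,250:370,::-1],None,fx=5,fy=5,interpolation=cv2.INTER_CUBIC))
f2=np.load("scene1.npz");p2=f2["p"]
cv2.imwrite("pics/scenec.png",cv2.resize(p2[160:285,240:370,::-1],None,fx=4.6,fy=4.6,interpolation=cv2.INTER_CUBIC))
P=cloud("top",d); roi=P[125:245,250:370]
for z in(.14,.16,.18,.2): print(z,(roi[...,2]>z).sum())
print(P[177,320],P[224,279],P[258,375],P[226,214],P[0+182,190])
E
```

```text
0.14 1408
0.16 420
0.18 300
0.2 96
[ 0.55990292 -0.26902905  0.17191784] [ 0.43519113 -0.2234587   0.19677546] [ 0.46152123 -0.45131796  0.0552876 ] [ 0.40740296 -0.07895736  0.02354836] [0.4816972  0.00870013 0.05131261]
```

View pics/topc.png

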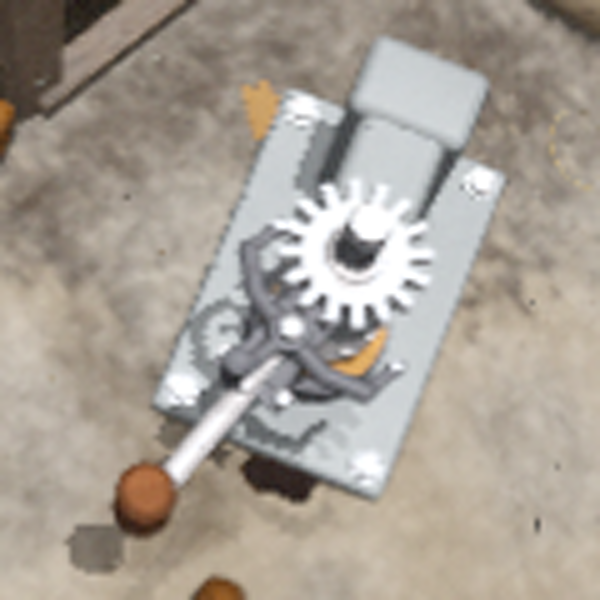

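View pics/scenec.png

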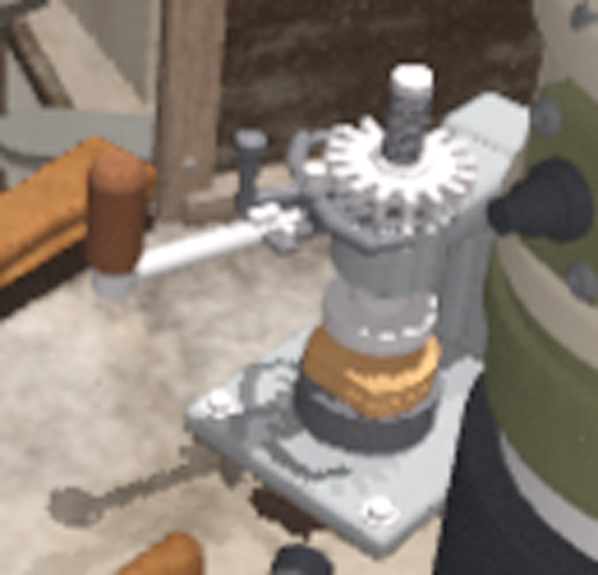

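```bash
cat > meas.py <<'E'
from h import *
def run(p,d,tag=""):
    P=cloud("top",d); hsv=cv2.cvtColor(p,cv2.COLOR_RGB2HSV).astype(int)
    Z=P[...,2]; box=np.zeros(Z.shape,bool); box[125:260,240:370]=1
    H,S,V=hsv[...,0],hsv[...,1],hsv[...,2]
    brown=box&(S>110)&(Z>.15)&(Z<.22)
    def st(m,n):
        q=P[m]; vv,uu=np.nonzero(m)
        print(n,m.sum(),"px",uu.mean().round(1),vv.mean().round(1),"mean",q.mean(0).round(4),"zmax",np.percentile(q[:,2],95).round(4), "rect mid",((q.max(0)+q.min(0))/2).round(4))
        return q
    st(brown&(Z>.19),"grip top")
    wheel=box&(V>190)&(S<40)&(Z>.146)&(Z<.166); st(wheel,"wheel")
    vv,uu=np.nonzero(wheel); (c,r)=cv2.minEnclosingCircle(np.stack([uu,vv],1).astype(np.float32)); print("wheel circ",c,r)
    rod=box&(Z>.185)&(S<60)&(V>150); 
    if rod.sum(): st(rod,"rod")
    th=box&(Z>.172)&(Z<.2)&(V<130)&(S<90); st(th,"dark high")
    print([(u,v,P[v,u].round(3).tolist(),p[v,u].tolist()) for u,v in((297,198),(296,197),(298,199),(308,190),(324,169))])
if __name__=="__main__":
    f=np.load("top1.npz"); run(f["p"],f["d"])
    # triangulate thumb/grip/rod top using two views
    c1,c2=eyes.calibration("top"),eyes.calibration("scene")
    def tri(a,b):
        A=[];B=[]
        for c,(u,v) in((c1,a),(c2,b)):
            R=np.array(c["R"]);o=-R.T@np.array(c["t"]);w=R.T@ray(c,u,v);w/=np.linalg.norm(w);M=np.eye(3)-np.outer(w,w);A.append(M);B.append(M@o)
        x=np.linalg.solve(sum(A),sum(B)); return x.round(4)
    t=lambda u,v:(250+(u+.5)/5-.5,125+(v+.5)/5-.5); s=lambda u,v:(240+(u+.5)/4.6-.5,160+(v+.5)/4.6-.5)
    print("grip top",tri(t(146,490),s(120,160)));print("rodtop",tri(t(370,222),s(411,76)));print("thumb",tri(t(235,365),s(249,138)))
    print("pin", tri(t(291,327),s(315,170)))
    for n,u,v in(("bl",160,408),("br",380,495),("tl",290,90),("tr",503,172)): print(n,world("top",*t(u,v),z=.012).round(4))
E
python3 meas.py
```

```text
grip top 112 px 278.6 223.4 mean [ 0.4358 -0.2224  0.1978] zmax 0.2006 rect mid [ 0.4364 -0.2223  0.1966]
wheel 509 px 315.3 182.2 mean [ 0.5511 -0.2641  0.1564] zmax 0.1609 rect mid [ 0.5278 -0.2659  0.156 ]
wheel circ (308.0, 192.5) 35.85048294067383
rod 111 px 312.1 188.1 mean [ 0.4344 -0.2496  0.5623] zmax 0.9464 rect mid [ 0.4403 -0.2526  0.5665]
dark high 46 px 314.7 181.1 mean [ 0.5439 -0.2613  0.1856] zmax 0.1955 rect mid [ 0.5009 -0.2555  0.186 ]
[(297, 198, [0.498, -0.239, 0.187], [135, 137, 145]), (296, 197, [0.499, -0.237, 0.189], [138, 140, 146]), (298, 199, [0.497, -0.242, 0.188], [113, 116, 120]), (308, 190, [0.527, -0.255, 0.166], [255, 255, 255]), (324, 169, [0.569, -0.27, 0.201], [255, 255, 255])]
grip top [ 0.4369 -0.222   0.1992]
rodtop [ 0.5683 -0.2685  0.1995]
thumb [ 0.4983 -0.238   0.1874]
pin [ 0.5265 -0.2539  0.1654]
bl [ 0.5105 -0.2122  0.012 ]
br [ 0.5069 -0.3255  0.012 ]
tl [ 0.6876 -0.2189  0.012 ]
tr [ 0.6837 -0.333   0.012 ]
```

```bash
python3 -m jog '[0.73,0.85,0.1,0,0,-0.23,-1, 0.73,0.85,0.1,0,0,-0.23,-1, 0.73,0.85,0.1,0,0,-0.23,-1, 0.73,0.85,0.1,0,0,-0.23,-1, 0.73,0.85,0.1,0,0,-0.23,-1, 0.73,0.85,0.1,0,0,-0.23,-1, 0.73,0.85,0.1,0,0,-0.23,-1]' 20; python3 -m jog '[0.73,0.86,0,0,0,0,-1,0.73,0.86,0,0,0,0,-1,0.73,0.86,0,0,0,0,-1,0.73,0.86,0,0,0,0,-1,0.73,0.86,0,0,0,0,-1,0.73,0.86,0,0,0,0,-1,0.73,0.86,0,0,0,0,-1,0.73,0.86,0,0,0,0,-1]'
python3 - <<'E'
from h import *
p,d=eyes.read_camera("wrist"); cv2.imwrite("pics/w1.png",p[:,:,::-1])
s=env.get_state(); print(s["orientation"],s["finger_gap"],s["wrist_force"],s["joint_pos"])
E
```

```text
clock: 0.68
tcp_pos: [0.3606, -0.3605, 0.2518]
orientation: [-0.001, 0.985, -0.172, 0.0]
wrist_force: [0.5, 0.9, 0.5]
finger_gap: 0.0007
grip_force: 0.0
clock: 1.35
tcp_pos: [0.5042, -0.192, 0.2507]
orientation: [0.0, 0.985, -0.17, -0.001]
wrist_force: [0.3, -1.2, -0.3]
finger_gap: -0.0001
grip_force: 0.0
[ 1.60201437e-04  9.85271261e-01 -1.70997476e-01 -6.15418528e-04] 0.00015428123167817736 [-0.42868467  0.0600468   0.51438055] [-5.14044503e-01  2.39718981e-01 -5.19823696e-03  1.32693106e+00
 -7.14848154e-04  2.97123253e+00]
```

View pics/w1.png

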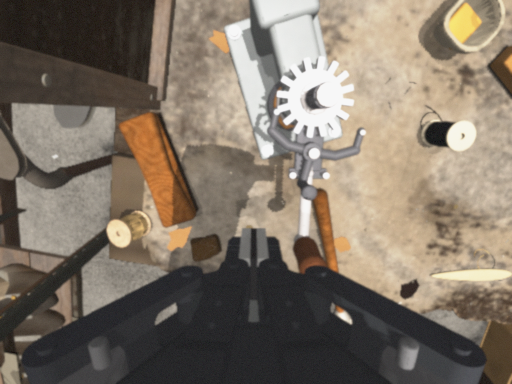

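```bash
cat >> h.py <<'E'
from scipy.spatial.transform import Rotation as Ro
def wrist_world(u,v,z,s):
    c=eyes.calibration("wrist"); T=np.array(c["tool_from_camera"]); q=s["orientation"]
    R=Ro.from_quat([q[1],q[2],q[3],q[0]]).as_matrix(); o=R@T[:3,3]+s["tcp_pos"]; w=R@T[:3,:3]@ray(c,u,v)
    return o+w*(z-o[2])/w[2]
E
python3 - <<'E'
from h import *
s=env.get_state()
print(wrist_world(309,192,.188,s),wrist_world(313,154,.166,s),wrist_world(322,94,.1995,s))
E
```

```text
[ 0.49985898 -0.23746498  0.188     ] [ 0.52340894 -0.25252562  0.166     ] [ 0.56785809 -0.26451688  0.1995    ]
```

```bash
python3 -m jog '[0,0,-0.43,0,0,0,-1,0,0,-0.43,0,0,0,-1,0,0,-0.43,0,0,0,-1,0,0,-0.43,0,0,0,-1,-0.02,-0.05,-0.43,0,0,0,-1,-0.03,-0.09,-0.43,0,0,0,-1,-0.03,-0.09,-0.43,0,0,0,-1]'; for i in 1 ; do python3 -m jog '[-0.007,-0.02,0,0,0,0,-1,-0.013,-0.038,0,0,0,0,-1,-0.018,-0.05,0,0,0,0,-1,-0.023,-0.065,0,0,0,0,-1,-0.028,-0.08,0,0,0,0,-1,-0.028,-0.08,0,0,0,0,-1]'; done
python3 - <<'E'
from h import *
p,d=eyes.read_camera("wrist"); cv2.imwrite("pics/w2.png",p[60:300,180:440,::-1])
E
```

```text
clock: 1.98
tcp_pos: [0.4993, -0.2138, 0.1682]
orientation: [0.001, 0.985, -0.173, 0.002]
wrist_force: [-0.1, 0.1, -0.4]
finger_gap: 0.0002
grip_force: 0.0
clock: 2.48
tcp_pos: [0.4925, -0.2271, 0.1653]
orientation: [0.0, 0.985, -0.172, 0.0]
wrist_force: [-0.1, -0.3, -0.9]
finger_gap: 0.0004
grip_force: 0.0
```

View pics/w2.png

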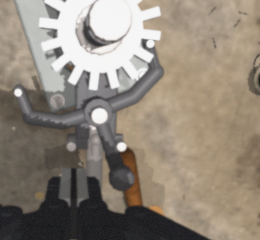

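```bash
python3 - <<'E'
from h import *
s=env.get_state()
print(wrist_world(300,239,.188,s),wrist_world(279,175,.166,s),s["wrist_force"])
p,d=eyes.read_camera("top"); np.savez("top2.npz",p=p,d=d)
P=cloud("top",d);Z=P[...,2];hsv=cv2.cvtColor(p,cv2.COLOR_RGB2HSV)
m=(hsv[...,1]>110)&(Z>.18)&(Z<.22);m[:125]=0;m[260:]=0;m[:,:240]=0;m[:,370:]=0;print(m.sum(),P[m].mean(0))
E
```

```text
[ 0.49644787 -0.2513895   0.188     ] [ 0.52517032 -0.2520863   0.166     ] [ 0.26214442 -0.19035203  0.49529934]
121 [ 0.43552046 -0.22266423  0.19709944]
```

```bash
python3 -m jog '[0.01,0.03,0.2,0,0,0,-1,0.01,0.05,0.42,0,0,0,-1,0,0.05,0.42,0,0,0.46,-1,-0.28,0.025,0.42,0,0,0.46,0,-0.28,0.025,0.42,0,0,0.46,0.1,-0.28,0.025,0.42,0,0,0.46,0.1,-0.28,0.025,0.42,0,0,0.46,0.1,-0.28,0.025,0.42,0,0,0.46,0.1,-0.28,0.025,0.42,0,0,0.46,0.1,-0.28,0.025,0.42,0,0,0.46,0.1,-0.28,0.025,0.42,0,0,0.46,0.1,-0.28,0.025,0.42,0,0,0.46,0.1]' | head -2; python3 -m jog '[0,0,0,0,0,0.54,0.1,0,0,0,0,0,0.54,0.1,0,0,0,0,0,0.54,0.1,0,0,0,0,0,0.54,0.1,0,0,0,0,0,0.54,0.1,0,0,0,0,0,0.54,0.1,0,0,0,0,0,0.54,0.1,0,0,0,0,0,0.54,0.1,0,0,0,0,0,0.54,0.1,0,0,0,0,0,0.54,0.1,0,0,0,0,0,0.54,0.1,0,0,0,0,0,0.54,0.1]'
python3 - <<'E'
from h import *
s=env.get_state(); print(s["joint_pos"]);R=Ro.from_quat(np.r_[s["orientation"][1:],s["orientation"][0]]).as_matrix();print(np.degrees(np.arctan2(R[1,1],R[0,1])))
E
```

```text
clock: 3.58
tcp_pos: [0.4366, -0.2213, 0.2493]
clock: 4.58
tcp_pos: [0.4366, -0.2213, 0.2493]
orientation: [0.0, 0.357, 0.934, 0.0]
wrist_force: [0.6, -0.8, -0.1]
finger_gap: 0.047
grip_force: 0.0
[-6.33376919e-01  1.42280729e-01 -1.29826284e-01  1.29872718e+00
  1.38759960e-04  9.64110081e-02]
48.18623146848491
```

```bash
python3 -m jog '[0,0,0,0,0,0.12,0.1,0,0,0,0,0,0.12,0.1,0,0,0,0,0,0.12,0.1,0,0,-0.2,0,0,0.12,0.1,0,0,-0.3,0,0,0.12,0.1,0,0,-0.45,0,0,0.12,0.1,0,0,-0.45,0,0,0.12,0,0,0,-0.45,0,0,0.12,-0.29,0,0,-0.45,0,0,0.12,-0.29,0,0,-0.45,0,0,0.12,-0.29]'
python3 - <<'E'
from h import *
p,d=eyes.read_camera("wrist"); cv2.imwrite("pics/w3.png",p[:,:,::-1])
E
```

```text
clock: 5.42
tcp_pos: [0.4377, -0.2223, 0.1613]
orientation: [0.001, 0.179, 0.984, -0.001]
wrist_force: [0.9, -0.0, 0.1]
finger_gap: 0.0304
grip_force: 0.0
```

View pics/w3.png

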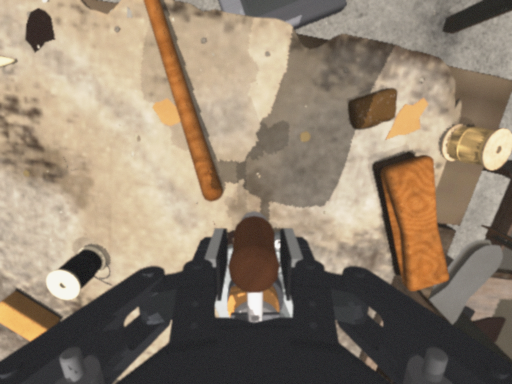

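```bash
cat > tab.py <<'E'
import numpy as np,sys
t0=float(sys.argv[1]); r=.140; p0=np.radians(177.8)
f=lambda t:r*np.array([np.cos(p0-t),np.sin(p0-t)])
for t in map(float,sys.argv[2:]):
    d=(f(t)-f(t0))/.2; print(t,d.round(3),round((t0-t)/np.pi,3))
E
python3 tab.py .3 .22 .14 .06 -.02 -.1 -.15; python3 tab.py -.15 -.23 -.31 -.39 -.47 -.55 -.59 -.61
```

```text
0.22 [-0.016 -0.054] 0.025
0.14 [-0.029 -0.108] 0.051
0.06 [-0.036 -0.164] 0.076
-0.02 [-0.04 -0.22] 0.102
-0.1 [-0.038 -0.275] 0.127
-0.15 [-0.035 -0.31 ] 0.143
-0.23 [ 0.008 -0.055] 0.025
-0.31 [ 0.021 -0.11 ] 0.051
-0.39 [ 0.038 -0.163] 0.076
-0.47 [ 0.06  -0.215] 0.102
-0.55 [ 0.085 -0.265] 0.127
-0.59 [ 0.099 -0.289] 0.14
-0.61 [ 0.107 -0.301] 0.146
```

```bash
python3 -m jog '[-0.016,-0.054,0,0,0,0.025,-0.29,-0.029,-0.108,0,0,0,0.051,-0.29,-0.036,-0.164,0,0,0,0.076,-0.29,-0.04,-0.22,0,0,0,0.102,-0.29,-0.038,-0.275,0,0,0,0.127,-0.29,-0.035,-0.31,0,0,0,0.143,-0.29]'; python3 -m jog '[0.008,-0.055,0,0,0,0.025,-0.29,0.021,-0.11,0,0,0,0.051,-0.29,0.038,-0.163,0,0,0,0.076,-0.29,0.06,-0.215,0,0,0,0.102,-0.29,0.085,-0.265,0,0,0,0.127,-0.29,0.099,-0.289,0,0,0,0.14,-0.29,0.099,-0.289,0,0,0,0.14,-0.29]'
python3 - <<'E'
from h import *
p,d=eyes.read_camera("scene"); p0=np.load("scene1.npz")["p"]
a=p0[160:285,240:370,::-1];b=p[160:285,240:370,::-1];cv2.imwrite("pics/s2.png",cv2.resize(np.hstack([a,b]),None,fx=3,fy=3,interpolation=cv2.INTER_CUBIC))
E
```

```text
clock: 5.97
tcp_pos: [0.4302, -0.2848, 0.1609]
orientation: [0.001, -0.047, 0.999, -0.001]
wrist_force: [-0.6, 2.5, 0.9]
finger_gap: 0.0306
grip_force: 1.0
clock: 6.55
tcp_pos: [0.4503, -0.3429, 0.1606]
orientation: [0.001, -0.262, 0.965, -0.001]
wrist_force: [0.2, -0.1, 0.1]
finger_gap: 0.0302
grip_force: 0.0
```

View pics/s2.png

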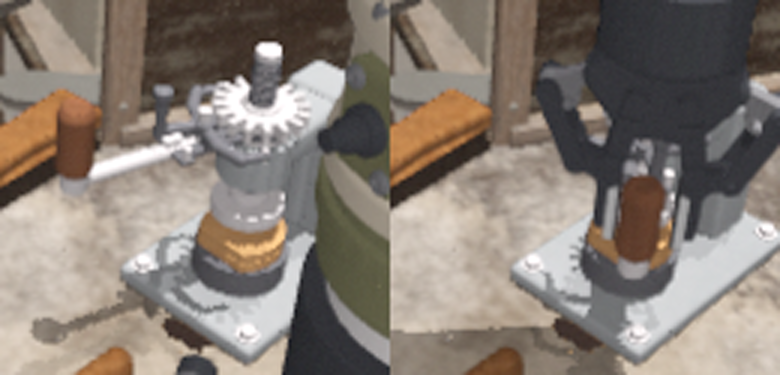

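```bash
cat > frc.py <<'E'
from h import *
import sys
C=np.array([.568,-.267]); fs=[];
for i in range(int(sys.argv[1]) if len(sys.argv)>1 else 1):
    if i: eyes.read_camera("top")
    s=env.get_state(); fs.append(s["wrist_force"][:2])
v=s["tcp_pos"][:2]-C; r=np.linalg.norm(v);u=v/r; cw=np.array([u[1],-u[0]])
th=np.radians(177.8)-(np.arctan2(v[1],v[0])%(2*np.pi))
print("th %.3f r %.4f"%(th,r),"resist(cw effort)",[round(float(-f@cw),2) for f in fs],"rad",round(float(fs[-1]@u),2))
E
python3 - <<'E'
from h import *
p,d=eyes.read_camera("top");P=cloud("top",d);print(P[165:174,320:328,2].round(3).max(1)); 
E
python3 frc.py 3
python3 tab.py -.59 -.52 -.45 -.38 -.31 -.24; python3 tab.py -.24 -.17 -.1 -.03 .04 .11;python3 tab.py .11 .18 .25 .32 .39 .46; python3 tab.py .46 .5 .54 .58 .6 .62
```

```text
[0.667 0.668 0.669 0.67  0.671 0.672 0.673 0.674 0.675]
th -0.598 r 0.1399 resist(cw effort) [-0.4, -0.39, 0.82] rad 0.26
-0.52 [-0.024  0.043] -0.022
-0.45 [-0.045  0.087] -0.045
-0.38 [-0.063  0.132] -0.067
-0.31 [-0.078  0.179] -0.089
-0.24 [-0.09   0.227] -0.111
-0.17 [-0.008  0.048] -0.022
-0.1 [-0.013  0.097] -0.045
-0.03 [-0.014  0.146] -0.067
0.04 [-0.012  0.195] -0.089
0.11 [-0.006  0.244] -0.111
0.18 [0.009 0.048] -0.022
0.25 [0.021 0.096] -0.045
0.32 [0.037 0.142] -0.067
0.39 [0.056 0.187] -0.089
0.46 [0.077 0.231] -0.111
0.5 [0.014 0.024] -0.013
0.54 [0.029 0.048] -0.025
0.58 [0.044 0.071] -0.038
0.6 [0.053 0.083] -0.045
0.62 [0.061 0.094] -0.051
```

```bash
python3 -m jog '[0.008,-0.012,0,0,0,0.005,-0.29,0.015,-0.023,0,0,0,0.01,-0.29,0.015,-0.023,0,0,0,0.01,-0.29,0,0,0,0,0,0,-0.29,-0.024,0.043,0,0,0,-0.022,-0.29,-0.045,0.087,0,0,0,-0.045,-0.29,-0.063,0.132,0,0,0,-0.067,-0.29,-0.078,0.179,0,0,0,-0.089,-0.29,-0.09,0.227,0,0,0,-0.111,-0.29]'|head -1; python3 frc.py; python3 -m jog '[-0.008,0.048,0,0,0,-0.022,-0.29,-0.013,0.097,0,0,0,-0.045,-0.29,-0.014,0.146,0,0,0,-0.067,-0.29,-0.012,0.195,0,0,0,-0.089,-0.29,-0.006,0.244,0,0,0,-0.111,-0.29]'|head -1;  python3 frc.py
```

```text
clock: 7.5
th -0.256 r 0.1395 resist(cw effort) [4.57] rad 0.29
clock: 7.92
th 0.097 r 0.1391 resist(cw effort) [4.83] rad 0.18
```

```bash
python3 -m jog '[0.009,0.048,0,0,0,-0.022,-0.29,0.021,0.096,0,0,0,-0.045,-0.29,0.037,0.142,0,0,0,-0.067,-0.29,0.056,0.187,0,0,0,-0.089,-0.29,0.077,0.231,0,0,0,-0.111,-0.29]'|head -1; python3 frc.py; python3 -m jog '[0.014,0.024,0,0,0,-0.013,-0.29,0.029,0.048,0,0,0,-0.025,-0.29,0.044,0.071,0,0,0,-0.038,-0.29,0.053,0.083,0,0,0,-0.045,-0.29]'|head -1;  python3 frc.py 2; python3 tab.py .6 .53 .46 .39 .32 .25 .18 .11 .04 -.03 -.1 -.17 -.24;python3 tab.py -.24 -.31 -.38 -.45 -.52 -.59
python3 - <<'E'
from h import *
p,d=eyes.read_camera("top");P=cloud("top",d);print(P[160:180,314:332,2].round(3).max(1)); 
p,d=eyes.read_camera("scene"); cv2.imwrite("pics/s3.png",cv2.resize(p[160:285,240:370,::-1],None,fx=3,fy=3,interpolation=cv2.INTER_CUBIC))
E
```

```text
clock: 8.33
th 0.450 r 0.1390 resist(cw effort) [4.22] rad -0.88
clock: 8.67
th 0.596 r 0.1391 resist(cw effort) [5.32, 3.83] rad -0.47
0.53 [-0.028 -0.04 ] 0.022
0.46 [-0.053 -0.083] 0.045
0.39 [-0.075 -0.126] 0.067
0.32 [-0.093 -0.172] 0.089
0.25 [-0.109 -0.218] 0.111
0.18 [-0.121 -0.265] 0.134
0.11 [-0.13  -0.314] 0.156
0.04 [-0.136 -0.362] 0.178
-0.03 [-0.138 -0.411] 0.201
-0.1 [-0.137 -0.46 ] 0.223
-0.17 [-0.132 -0.509] 0.245
-0.24 [-0.124 -0.557] 0.267
-0.31 [ 0.011 -0.048] 0.022
-0.38 [ 0.026 -0.094] 0.045
-0.45 [ 0.044 -0.14 ] 0.067
-0.52 [ 0.065 -0.184] 0.089
-0.59 [ 0.09  -0.227] 0.111
[0.499 0.946 0.489 0.487 0.16  0.16  0.162 0.196 0.194 0.195 0.194 0.195
 0.195 0.194 0.192 0.188 0.946 0.174 0.168 0.162]
```

View pics/s3.png

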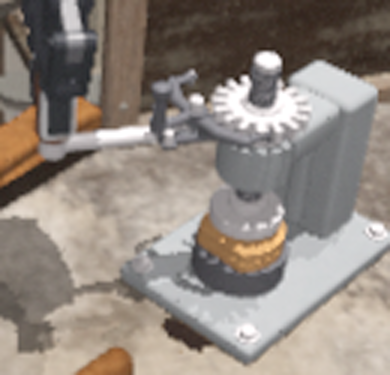

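```bash
python3 -m jog '[-0.028,-0.04,0,0,0,0.022,-0.29,-0.053,-0.083,0,0,0,0.045,-0.29,-0.075,-0.126,0,0,0,0.067,-0.29,-0.093,-0.172,0,0,0,0.089,-0.29,-0.109,-0.218,0,0,0,0.111,-0.29,-0.121,-0.265,0,0,0,0.134,-0.29,-0.13,-0.314,0,0,0,0.156,-0.29,-0.136,-0.362,0,0,0,0.178,-0.29,-0.138,-0.411,0,0,0,0.201,-0.29,-0.137,-0.46,0,0,0,0.223,-0.29,-0.132,-0.509,0,0,0,0.245,-0.29,-0.124,-0.557,0,0,0,0.267,-0.29]'|head -1; python3 frc.py; python3 -m jog '[0.011,-0.048,0,0,0,0.022,-0.29,0.026,-0.094,0,0,0,0.045,-0.29,0.044,-0.14,0,0,0,0.067,-0.29,0.065,-0.184,0,0,0,0.089,-0.29,0.09,-0.227,0,0,0,0.111,-0.29,0.09,-0.227,0,0,0,0.111,-0.29]'|head -1; python3 frc.py; python3 -m jog '[-0.024,0.043,0,0,0,-0.022,-0.29,-0.045,0.087,0,0,0,-0.045,-0.29,-0.063,0.132,0,0,0,-0.067,-0.29,-0.078,0.179,0,0,0,-0.089,-0.29]'|head -1; python3 frc.py;  python3 tab.py -.31 -.28 -.25 -.22 -.19 -.16
```

```text
clock: 9.82
th -0.245 r 0.1397 resist(cw effort) [-0.35] rad 0.46
clock: 10.32
th -0.609 r 0.1399 resist(cw effort) [-0.18] rad -0.44
clock: 10.65
th -0.312 r 0.1397 resist(cw effort) [1.11] rad 0.01
-0.28 [-0.005  0.02 ] -0.01
-0.25 [-0.01   0.041] -0.019
-0.22 [-0.014  0.061] -0.029
-0.19 [-0.018  0.082] -0.038
-0.16 [-0.02   0.103] -0.048
```

```bash
python3 -m jog '[-0.005,0.02,0,0,0,-0.01,-0.29,-0.01,0.041,0,0,0,-0.019,-0.29,-0.014,0.061,0,0,0,-0.029,-0.29]'|head -1; python3 frc.py; python3 -m jog '[-0.004,0.021,0,0,0,-0.01,-0.29,-0.006,0.042,0,0,0,-0.019,-0.29]'|head -1; python3 frc.py; python3 tab.py -.16 -.13 -.1 -.07 -.04 -.01; python3 tab.py -.01 .02 .05 .08 .11 .14;  python3 tab.py .14 .17 .2 .23 .26 .29;python3 tab.py .29 .32 .35 .38 .41 .44; python3 tab.py .44 .47 .5 .53 .56 .6
```

```text
clock: 10.9
th -0.223 r 0.1396 resist(cw effort) [2.04] rad 0.51
clock: 11.07
th -0.171 r 0.1393 resist(cw effort) [4.44] rad 0.53
-0.13 [-0.002  0.021] -0.01
-0.1 [-0.004  0.042] -0.019
-0.07 [-0.005  0.063] -0.029
-0.04 [-0.005  0.084] -0.038
-0.01 [-0.005  0.105] -0.048
0.02 [0.001 0.021] -0.01
0.05 [0.002 0.042] -0.019
0.08 [0.005 0.063] -0.029
0.11 [0.007 0.084] -0.038
0.14 [0.011 0.104] -0.048
0.17 [0.004 0.021] -0.01
0.2 [0.009 0.041] -0.019
0.23 [0.014 0.061] -0.029
0.26 [0.02  0.082] -0.038
0.29 [0.026 0.102] -0.048
0.32 [0.007 0.02 ] -0.01
0.35 [0.015 0.039] -0.019
0.38 [0.023 0.059] -0.029
0.41 [0.032 0.078] -0.038
0.44 [0.041 0.096] -0.048
0.47 [0.01  0.018] -0.01
0.5 [0.02  0.037] -0.019
0.53 [0.031 0.055] -0.029
0.56 [0.043 0.072] -0.038
0.6 [0.059 0.095] -0.051
```

```bash
python3 -m jog '[-0.002,0.021,0,0,0,-0.01,-0.29,-0.004,0.042,0,0,0,-0.019,-0.29,-0.005,0.063,0,0,0,-0.029,-0.29,-0.005,0.084,0,0,0,-0.038,-0.29,-0.005,0.105,0,0,0,-0.048,-0.29]'|head -1; python3 frc.py
python3 -m jog '[0.001,0.021,0,0,0,-0.01,-0.29]'|head -1; python3 frc.py
python3 -m jog '[0.001,0.021,0,0,0,-0.01,-0.29]'|head -1; python3 frc.py
```

```text
clock: 11.48
th -0.021 r 0.1392 resist(cw effort) [5.48] rad -1.19
clock: 11.57
th 0.009 r 0.1391 resist(cw effort) [4.88] rad 0.07
clock: 11.65
th 0.040 r 0.1392 resist(cw effort) [4.81] rad -0.31
```

```bash
python3 -m jog '[0.002,0.021,0,0,0,-0.01,-0.29]'|head -1; python3 frc.py
python3 -m jog '[0.003,0.021,0,0,0,-0.01,-0.29]'|head -1; python3 frc.py
```

```text
clock: 11.73
th 0.070 r 0.1392 resist(cw effort) [4.67] rad 0.36
clock: 11.82
th 0.100 r 0.1392 resist(cw effort) [5.58] rad -0.28
```

```bash
python3 -m jog '[0.003,0.015,0,0,0,-0.007,-0.29]'|head -1; python3 frc.py
python3 -m jog '[0.003,0.015,0,0,0,-0.007,-0.29]'|head -1; python3 frc.py
```

```text
clock: 11.9
th 0.124 r 0.1392 resist(cw effort) [4.18] rad 0.31
clock: 11.98
th 0.145 r 0.1391 resist(cw effort) [5.37] rad 0.53
```

```bash
python3 -m jog '[0.003,0.015,0,0,0,-0.007,-0.29]'|head -1; python3 frc.py
python3 -m jog '[0.003,0.015,0,0,0,-0.007,-0.29]'|head -1; python3 frc.py
```

```text
clock: 12.07
th 0.167 r 0.1391 resist(cw effort) [4.32] rad 0.27
clock: 12.15
th 0.189 r 0.1391 resist(cw effort) [4.71] rad -0.36
```

```bash
python3 -m jog '[0.004,0.015,0,0,0,-0.007,-0.29]'|head -1; python3 frc.py
python3 -m jog '[0.004,0.015,0,0,0,-0.007,-0.29]'|head -1; python3 frc.py
```

```text
clock: 12.23
th 0.211 r 0.1391 resist(cw effort) [4.81] rad 0.22
clock: 12.32
th 0.233 r 0.1391 resist(cw effort) [4.1] rad 0.47
```

```bash
for k in 1; do python3 -m jog '[0.004,0.015,0,0,0,-0.007,-0.29]'|head -1; python3 frc.py
python3 -m jog '[0.005,0.014,0,0,0,-0.007,-0.29]'|head -1; python3 frc.py; done
```

```text
clock: 12.4
th 0.255 r 0.1392 resist(cw effort) [4.64] rad -0.64
clock: 12.48
th 0.277 r 0.1392 resist(cw effort) [5.13] rad 0.33
```

```bash
python3 -m jog '[0.005,0.014,0,0,0,-0.007,-0.29]'|head -1; python3 frc.py
python3 -m jog '[0.005,0.014,0,0,0,-0.007,-0.29]'|head -1; python3 frc.py
```

```text
clock: 12.57
th 0.298 r 0.1391 resist(cw effort) [4.85] rad -0.77
clock: 12.65
th 0.319 r 0.1392 resist(cw effort) [4.54] rad 0.35
```

```bash
python3 -m jog '[0.006,0.014,0,0,0,-0.007,-0.29]'|head -1; python3 frc.py
python3 -m jog '[0.006,0.014,0,0,0,-0.007,-0.29]'|head -1; python3 frc.py
```

```text
clock: 12.73
th 0.341 r 0.1392 resist(cw effort) [4.68] rad -0.85
clock: 12.82
th 0.363 r 0.1391 resist(cw effort) [4.17] rad 0.49
```

```bash
python3 -m jog '[0.006,0.014,0,0,0,-0.007,-0.29]'|head -1; python3 frc.py
python3 -m jog '[0.007,0.013,0,0,0,-0.007,-0.29]'|head -1; python3 frc.py
```

```text
clock: 12.9
th 0.385 r 0.1392 resist(cw effort) [5.15] rad -0.21
clock: 12.98
th 0.406 r 0.1391 resist(cw effort) [4.91] rad 0.65
```

```bash
python3 -m jog '[0.007,0.013,0,0,0,-0.007,-0.29]'|head -1; python3 frc.py
python3 -m jog '[0.007,0.013,0,0,0,-0.007,-0.29]'|head -1; python3 frc.py
```

```text
clock: 13.07
th 0.427 r 0.1391 resist(cw effort) [5.41] rad 0.46
clock: 13.15
th 0.449 r 0.1390 resist(cw effort) [5.76] rad -0.95
```

```bash
python3 -m jog '[0.007,0.013,0,0,0,-0.007,-0.29]'|head -1; python3 frc.py
python3 -m jog '[0.008,0.013,0,0,0,-0.007,-0.29]'|head -1; python3 frc.py
```

```text
clock: 13.23
th 0.470 r 0.1390 resist(cw effort) [4.3] rad 0.09
clock: 13.32
th 0.492 r 0.1390 resist(cw effort) [4.95] rad -0.57
```

```bash
python3 -m jog '[0.008,0.013,0,0,0,-0.007,-0.29]'|head -1; python3 frc.py
python3 -m jog '[0.008,0.012,0,0,0,-0.007,-0.29]'|head -1; python3 frc.py
```

```text
clock: 13.4
th 0.513 r 0.1390 resist(cw effort) [6.54] rad 0.39
clock: 13.48
th 0.532 r 0.1389 resist(cw effort) [7.96] rad 0.28
```

```bash
python3 -m jog '[0.008,0.012,0,0,0,-0.007,-0.29]'|head -1; python3 frc.py
python3 -m jog '[0.008,0.012,0,0,0,-0.007,-0.29]'|head -1; python3 frc.py; python3 tab.py .58 .51 .44 .37 .3 .23 .16 .09 .02 -.05 -.12 -.19 -.24
python3 - <<'E'
from h import *
p,d=eyes.read_camera("scene"); cv2.imwrite("pics/s4.png",cv2.resize(p[180:280,270:370,::-1],None,fx=5,fy=5,interpolation=cv2.INTER_CUBIC))
E
```

```text
clock: 13.57
th 0.550 r 0.1389 resist(cw effort) [8.73] rad 0.67
clock: 13.65
th 0.569 r 0.1389 resist(cw effort) [9.83] rad -0.87
0.51 [-0.027 -0.041] 0.022
0.44 [-0.051 -0.084] 0.045
0.37 [-0.072 -0.128] 0.067
0.3 [-0.09  -0.173] 0.089
0.23 [-0.105 -0.22 ] 0.111
0.16 [-0.116 -0.268] 0.134
0.09 [-0.124 -0.316] 0.156
0.02 [-0.128 -0.365] 0.178
-0.05 [-0.13  -0.414] 0.201
-0.12 [-0.127 -0.463] 0.223
-0.19 [-0.122 -0.512] 0.245
-0.24 [-0.115 -0.546] 0.261
```

View pics/s4.png

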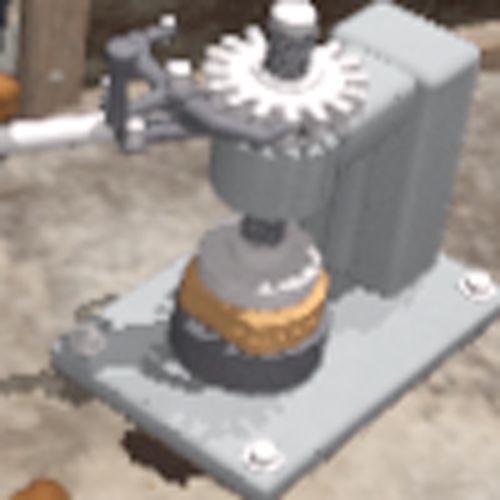

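```bash
python3 -m jog '[-0.005,-0.007,0,0,0,0,-0.29,-0.009,-0.013,0,0,0,0,-0.2,-0.009,-0.013,0,0,0,0,0.1,-0.009,-0.013,0,0,0,0,0.1,-0.009,-0.013,0.1,0,0,0,0.1,-0.009,-0.013,0.3,0,0,0,0.1,-0.009,-0.013,0.45,0,0,0,0.1,-0.009,-0.013,0.6,0,0,0,0.1,-0.2,-0.013,0.6,0,0,0,0.1,-0.4,0,0.6,0,0,0,0.1,-0.4,0,0.6,0,0,0,0.1]'
python3 - <<'E'
from h import *
p,d=eyes.read_camera("top"); P=cloud("top",d)
p0=np.load("top1.npz")["p"]
b,d2=eyes.read_camera("scene")
a=cv2.resize(p[125:245,220:370],None,fx=4,fy=4)[:480]; b=cv2.resize(b[150:290,150:370],None,fx=3.4,fy=3.43)[:480]
im=np.hstack([cv2.resize(a,(400,320)),cv2.resize(b,(400,320))]);cv2.imwrite("pics/f.png",im[:,:,::-1])
for u,v in((375,258),(214,226),(190,182)): print(p0[v,u],p[v,u])
Z=P[...,2];m=(Z>.185)&(Z<.215);m[:160]=0;m[180:]=0;m[:,:312]=0;m[:,332:]=0;print(m.sum(),np.median(Z[m]))
E
```

```text
clock: 14.62
tcp_pos: [0.37, -0.1837, 0.2796]
orientation: [-0.002, 0.325, 0.946, 0.001]
wrist_force: [0.9, 0.3, -0.0]
finger_gap: 0.0476
grip_force: 0.0
[255 247 230] [215 206 187]
[106  76  40] [217 211 193]
[218 198 172] [185 175 158]
0 nan
  return _methods._mean(a, axis=axis, dtype=dtype,
  ret = ret.dtype.type(ret / rcount)
```

View pics/f.png

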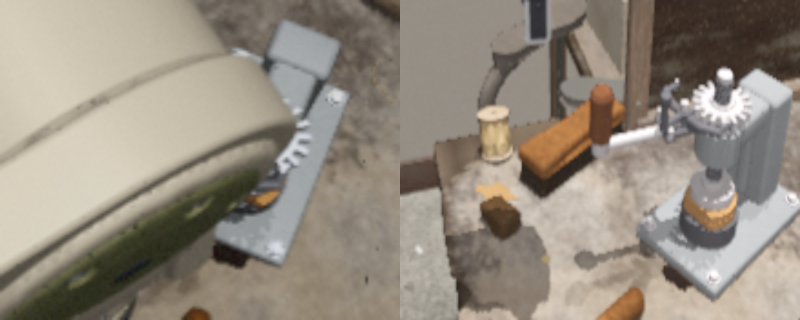

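The gripper is clear of the press and the ram is down on the lifts. The spool and wax are where they were, so I'm handing in.

```bash
python3 -c "
from workcell import env
print(env.hand_in())"
```

```text
the job is handed in; nothing more can be done
None
```

The job is handed in: the lever was flipped to pressing first; the handle freewheeled back to about -0.6 rad at about 2.5 N (ram hidden then, so its staying put is inferred from that low effort), and the ram now bears on the lifts at about 9.8 N on the grip, a little over the ideal 8–9 N but under the 12 N limit, with the handle released and the bystanders untouched.

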